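# Level the plate-pouring table

## Task

The freshly poured dish stands on a levelling table that is out of level. Turn the table's two foot screws by their crank pins until the bubble rests wholly inside the black ring of the round level, then let go. Do not disturb the loose dish and the two bottles beside the table.

Things in the scene. Friction and masses are not known exactly. Their poses are not given: they have to be found in the camera images.
- plate_centre (a point): Centre of the upper face of the levelling table's aluminium top plate, 200 (x) by 210 (y) by 10 mm, 50 mm above the worktop when level, over a fixed grey base. Axes: x to its far side, y to its left, z up. It tilts up to 5 degrees on three points: fixed ball pivot far right (x +70, y -75 mm), side screw far left (+70, +75), near screw near right (-70, -75).
- ring_centre (a point): Centre of the round spirit level (yellow-green face, black rim 72 mm across, clear cover) on the table, 42 mm to the near side and 46 mm to the left of plate_centre, 8 mm above the plate's face and 5 mm below the cover's top. Axes as plate_centre. The black ring printed round it has an inner radius of 12.5 mm.
- bubble_centre (a point): Centre of the pale bubble, 14 mm across with its dark edge, in the round level. It moves to the high side of the table, settling within a second. It coincides with ring_centre when the table is level, and is wholly inside the ring when less than 5 mm from it.
- near_axis (a point): On the axis of the near foot screw, at the upper face of its black hand wheel (68 mm across, 10 mm thick, face 14 mm above the plate). Clockwise from above raises the table's near side and moves the bubble to the near side (table -x) 14 mm per radian, not along y; anticlockwise the reverse. Stops 1.7 rad either side of level; stiff (3 N at the pin); stays where left.
- near_pin (a point): Middle of the red upright crank pin fixed on the near wheel: a cylinder 12 mm in diameter standing 33 mm high over the wheel face, 26 mm from the screw's axis. This point is 17 mm above the wheel face. The pin may be pushed, hooked or pinched round its arc.
- side_axis (a point): On the axis of the side (far left) foot screw, at the upper face of its black hand wheel; same sizes, travel and stiffness as the near one. Clockwise from above raises the table's left side and moves the bubble to the left (table +y) 14 mm per radian, not along x; anticlockwise the reverse.
- side_pin (a point): Middle of the blue upright crank pin of the side screw's wheel; same sizes as the red one.
- dish: Loose petri dish lying on the worktop near the table's left side, 61 mm across, 15 mm high; origin at the centre of its underside. Leave alone.
- white_bottle: Loose white reagent bottle with a blue cap, left of the table, 48 mm across, 93 mm high; origin at the centre of its underside. Leave alone.
- amber_bottle: Loose amber reagent bottle with a black cap, right of the table, 42 mm across, 81 mm high; origin at the centre of its underside. Leave alone.

How it is judged (in metres and radians):
At the end, for the whole second after the job is handed in: The bubble rests with its centre within 6 mm of the ring's centre and the table is within 0.025 rad of level (distance between bubble_centre and ring_centre below 0.006 m and angle between ring_centre's own z axis and vertical below 0.025 rad); the robot touches nothing.
It fails at once if the loose dish is moved more than 25 mm (distance of dish from where it was at the start of the episode above 0.025 m).
It fails at once if the white bottle is moved more than 25 mm or tipped (distance of white_bottle from where it was at the start of the episode above 0.025 m or angle between white_bottle's own z axis and vertical above 0.5 rad).
It fails at once if the amber bottle is moved more than 25 mm or tipped (distance of amber_bottle from where it was at the start of the episode above 0.025 m or angle between amber_bottle's own z axis and vertical above 0.5 rad).
It also fails if it takes over 51 s, if anything falls off the work surface, if the arm or the gripper's body presses on something with over 40 N, if the wrist force passes 120 N, or if a joint passes its speed limit or range.

## Robot

A 7-joint arm with a two-finger parallel gripper is mounted at the origin on a cart in front of the work surface, level with it; the furniture and walls round the work are solid. World frame = base frame: x ahead of the robot, y to its left, z up, the work surface at z = 0. Lengths are in mm, angles in rad, forces in N, time in s.
With the tool pointing down it reaches from about 400 to 875 mm from the base axis. Payload 19.3 kg.
Tool frame: the origin (TCP) lies midway between the tips of the shut fingers; the grasp point (between the pads) lies 19 mm behind it; y points along the fingers, x is the direction in which the jaws open and shut, and the axes are right-handed (so a half turn about y gives the same grasp; the last joint's range is limited). The gripper opens to 85 mm and grips with 20 to 120 N. Pads are 22 mm wide; open, the fingers measure 114 mm over their backs; the gripper's body (76 mm by 85 mm) begins 54 mm behind the grasp point. The pads swing forward as they close: fully open they stand 13 mm farther back than shut.
Start: joints at [-1.218, 0.521, -0.036, 1.599, 0.021, 1.021, -0.113], TCP at [256.464, 569.948, 231.291] pointing down, gripper open.
Joint ranges: [-2.91, 2.91], [-0.3, 2.13], [-1.5, 1.42], [0.17, 2.43], [-1.26, 4.41], [0.16, 1.93], [-2.52, 2.52]. Speed limits (rad/s): [1.89, 1.89, 2.39, 2.39, 3.01, 3.01, 3.01].

## Interface

Orientations are given as a 3x3 rotation matrix whose columns are the frame's x, y, z axes.
In Python, from rig import r gives the robot as it stands. The module is installed in compiled form; this text tells all that it offers. Calls block until the motion is done:
- r.reach(position, orientation): joint-space move of the TCP to a pose.
- r.line_to(position, orientation=None, vel=150, force_limit=None): straight line of the TCP; orientation=None keeps the orientation; vel is the mean speed in mm/s. With force_limit (N) it stops when the force on the tool has changed by that much, and returns True; else False.
- r.set_joints(angles): joint-space move.
- r.command_gripper(opening): finger opening in mm; the grip force is fixed at half the most; returns when the fingers have stopped.
- r.pause(seconds).
- r.inverse_kinematics(position, orientation): joint angles nearest the present ones, or None.
- r.read_state(): the state.
- r.snapshot(name): name is "scene" or "side" or "wrist"; returns a dict with "frame" (400x640x3 uint8, red, green, blue), "fx", "fy", "cx", "cy" (pixels), "T" (4x4, takes a point from camera to world coordinates). Camera axes: x right, y up, looking along -z (the intrinsics and any distortion apply to the point x, -y, -z); pixel columns grow to the right and rows downward; lengths in mm; the calibration is good to about 2 mm. The wrist camera is an equidistant fisheye: a pixel r from the principal point sees the ray r / f radians off the axis. A picture is of the moment at which its call begins. There is no depth.
A pose or a line that the arm cannot do raises r.MotionError and nothing moves.
- r.sign_off(): hands the job in, once; it reports no verdict.
Trained networks look in a picture, given as the dict that the camera call returned (one of the last four; its "shot" number tells which), for a name from the list of things; names that differ only in an ending like _2 or _b are one class to them, and where a whole thing is asked for, a point or a joint stands for the part that bears it (a point fixed in the world has none). Each returns a list of dicts, best first, with "score" (0 to 1); they miss things now and then, are a little off and sometimes report something else, mostly with a low value. They report only what shows in the picture. A call takes as long as a camera call.
- r.look_for(picture, target): "position" ([column, row] in pixels, amid what is visible of it).
- r.landmark_of(picture, target): "position" ([column, row] in pixels: a listed point, or the origin of a listed thing).
The state is a dict: "time": time; "qpos": joint angles; "dq": joint speeds; "joint_torque": joint torques, N m; "position": TCP position; "tool_rot": TCP orientation; "ft_force": force on the tool from outside, world axes, zero at the start; "wrist_torque": the same for the moment, N m; "finger_gap": finger opening in mm.
Only numpy, scipy, OpenCV 4.12 (cv2) and the standard library are available. Lean on these libraries where they do the work, as an engineer would, in place of code of your own. Each camera call takes 0.05 s, during which the arm holds its last target. There are 200 camera calls.

## Working session

There is one attempt and no reset: what is moved stays moved. The work goes in short steps, each a Python script; the robot and the scene stay as the last script left them, time stands still between calls to the robot, and variables do not carry over. Pictures are saved under pics/ and viewed, about 8 in all and at most 12, crops included, and the job is handed in when it is done.

```bash
mkdir -p pics; cat > h.py <<'E'
import numpy as np, cv2
from rig import r
NAMES=["plate_centre","ring_centre","bubble_centre","near_axis","near_pin","side_axis","side_pin","dish","white_bottle","amber_bottle"]
def save(p,n): cv2.imwrite(f"pics/{n}.png",p["frame"][:,:,::-1])
def ray(p,uv):
    x=(uv[0]-p["cx"])/p["fx"]; y=(uv[1]-p["cy"])/p["fy"]
    d=np.array([x,-y,-1.])
    T=np.array(p["T"]); d=T[:3,:3]@d; return T[:3,3],d/np.linalg.norm(d)
def tri(rs):
    A=sum(np.eye(3)-np.outer(d,d) for o,d in rs); b=sum((np.eye(3)-np.outer(d,d))@o for o,d in rs)
    x=np.linalg.solve(A,b); return x,max(np.linalg.norm((np.eye(3)-np.outer(d,d))@(x-o)) for o,d in rs)
def atz(p,uv,z):
    o,d=ray(p,uv); return o+d*(z-o[2])/d[2]
E
python3 - <<'E'
from h import *
P={n:r.snapshot(n) for n in("scene","side")}
for n in P: save(P[n],n+"0"); print(n,np.round(P[n]["T"],2).tolist(),P[n]["fx"],P[n].keys())
cv2.imwrite("pics/both.png",np.vstack([P[n]["frame"][:,:,::-1] for n in P])[:, :])
for t in NAMES:
    L={n:r.landmark_of(P[n],t)[:1] for n in P}
    s=[(n,np.round(L[n][0]["position"],1).tolist(),round(L[n][0]["score"],2)) for n in P if L[n]]
    x=tri([ray(P[n],L[n][0]["position"]) for n in P]) if len(s)==2 else None
    print(t,s,x and (x[0].round(1),round(x[1],1)))
print(r.read_state())
E
```

```text
scene [[0.51, 0.55, -0.66, -321.57], [-0.86, 0.34, -0.38, -599.41], [0.01, 0.76, 0.65, 927.03], [0.0, 0.0, 0.0, 1.0]] 512.2274419385158 dict_keys(['frame', 'fx', 'fy', 'cx', 'cy', 'T', 'shot'])
side [[0.93, 0.22, -0.3, 187.66], [-0.37, 0.6, -0.71, -964.68], [0.02, 0.77, 0.63, 861.83], [0.0, 0.0, 0.0, 1.0]] 396.75446243345124 dict_keys(['frame', 'fx', 'fy', 'cx', 'cy', 'T', 'shot'])
plate_centre [('scene', [352.1, 211.7], 0.58), ('side', [342.0, 222.3], 0.83)] (array([ 585.3, -155.5,   54. ]), np.float64(3.5))
ring_centre [('side', [319.7, 221.1], 0.83)] None
bubble_centre [] None
near_axis [('scene', [378.4, 226.1], 0.84), ('side', [337.6, 244.5], 0.69)] (array([ 526.9, -259. ,   87.7]), np.float64(4.8))
near_pin [('scene', [377.7, 232.7], 0.77), ('side', [337.9, 193.6], 0.61)] (array([ 485.7, -267.4,  201.3]), np.float64(66.4))
side_axis [('scene', [329.4, 190.2], 0.83), ('side', [341.0, 203.3], 0.54)] (array([622.1, -66.8,  57. ]), np.float64(1.7))
side_pin [('scene', [318.8, 185.1], 0.58), ('side', [336.3, 193.3], 0.63)] (array([617.2, -35.2,  70.6]), np.float64(2.9))
dish [('scen
[... 497 characters left out ...]
 array([-1.49662553e-03,  2.70793167e-04, -5.92079983e-04, -5.41370687e-05,
       -3.05068090e-05,  6.54251164e-04, -3.65516569e-05]), 'joint_torque': array([-2.42618007e-03, -9.26847553e+01,  1.97742283e+00, -3.70253026e+01,
        1.82091224e-02,  2.06699435e-03, -4.29498118e-05]), 'position': array([256.45716586, 569.96772408, 231.29687314]), 'tool_rot': array([[ 4.10316968e-01,  1.96975630e-05, -9.11942973e-01],
       [ 9.11942972e-01,  2.58361549e-05,  4.10316968e-01],
       [ 3.16433443e-05, -9.99999999e-01, -7.36204141e-06]]), 'ft_force': array([ 1.18551   , -0.76380936, -0.60694971]), 'wrist_torque': array([-0.01566144,  0.04362939, -0.00786752]), 'finger_gap': 85.40053766882684}
```

View pics/scene0.png

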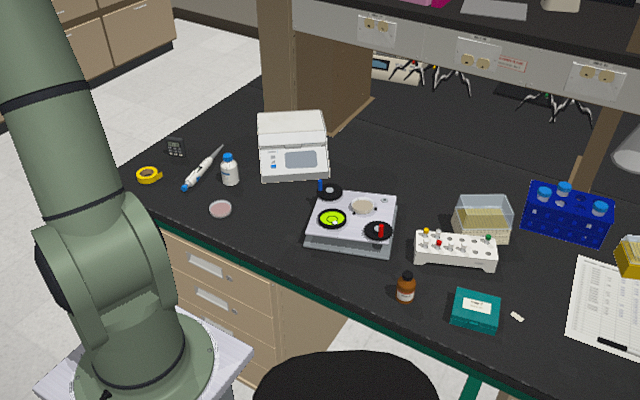

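View pics/side0.png

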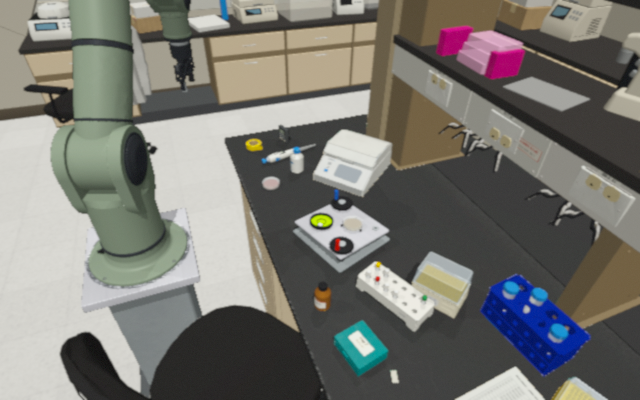

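The scene picture shows the table at about (350,225), the red pin at (381,231), the blue pin at (320,185) and the level at (332,217). Yaw comes out at about 17° and agrees with the spacing of the screws. Next I move above the table for a wrist view.

```bash
cat >> h.py <<'E'
def wray(p,uv):
    a=np.array([(uv[0]-p["cx"])/p["fx"],(uv[1]-p["cy"])/p["fy"]]); t=np.linalg.norm(a)
    s=np.sin(t)/t if t>1e-9 else 1.
    d=np.array([a[0]*s,-a[1]*s,-np.cos(t)]); T=np.array(p["T"]); return T[:3,3],T[:3,:3]@d
def watz(p,uv,z):
    o,d=wray(p,uv); return o+d*(z-o[2])/d[2]
def R(az): # tool down, jaw axis at azimuth az
    x=np.array([np.cos(az),np.sin(az),0]); y=np.array([0,0,-1.]); return np.stack([x,y,np.cross(x,y)],1)
H={"plate_centre":50,"ring_centre":58,"bubble_centre":58,"near_axis":64,"near_pin":81,"side_axis":64,"side_pin":81}
def wlook(name,save_=True):
    p=r.snapshot("wrist")
    if save_: save(p,name)
    o={}
    for t in H:
        L=r.landmark_of(p,t)[:1]
        if L: o[t]=watz(p,L[0]["position"],H[t]); print(t,np.round(L[0]["position"],1),round(L[0]["score"],2),o[t].round(1))
    return p,o
E
python3 - <<'E'
from h import *
import math
r.reach([520,-150,330],R(math.radians(-15)))
s=r.read_state();print(s["time"],s["position"],s["qpos"].round(2))
p,o=wlook("w1"); print(np.round(p["T"],2).tolist(),p["fx"])
E
```

```text
3.825 [ 520.2777174  -149.18224171  329.82711164] [-0.37  0.36  0.73  1.72 -0.26  1.16  0.17]
plate_centre [366.1 148.1] 0.57 [ 585.3 -155.7   50. ]
ring_centre [319.5 141.3] 0.67 [ 525.5 -129.3   58. ]
bubble_centre [320.7 150.9] 0.58 [ 523.7 -142.4   58. ]
near_axis [349.3 221.3] 0.69 [ 537.7 -249.8   64. ]
near_pin [338.7 241. ] 0.86 [ 516.7 -267.9   81. ]
side_axis [377.8  78.1] 0.8 [621.  -65.5  64. ]
side_pin [370.   61.5] 0.81 [613.3 -43.1  81. ]
[[0.97, 0.24, 0.08, 539.92], [-0.26, 0.92, 0.3, -72.38], [-0.0, -0.31, 0.95, 471.33], [0.0, 0.0, 0.0, 1.0]] 309.70691628693146
```

View pics/w1.png

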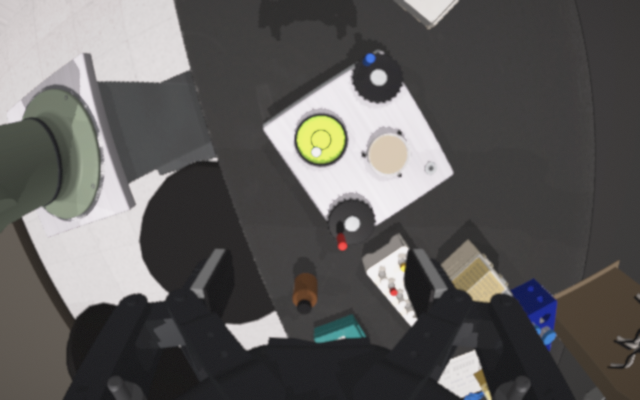

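The wrist view shows the level at (321,140), a pale spot at (316,152), the blue pin at (370,58), the red pin at (342,245) and the amber bottle at (305,295). The pale spot and the network's bubble differ by about 4 px, so I zoom in.

```bash
python3 -c "
import cv2
i=cv2.imread('pics/w1.png')[105:175,280:360];cv2.imwrite('pics/c1.png',cv2.resize(i,None,fx=8,fy=8,interpolation=cv2.INTER_CUBIC)[:, :])"
```

```text
(no output)
```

View pics/c1.png

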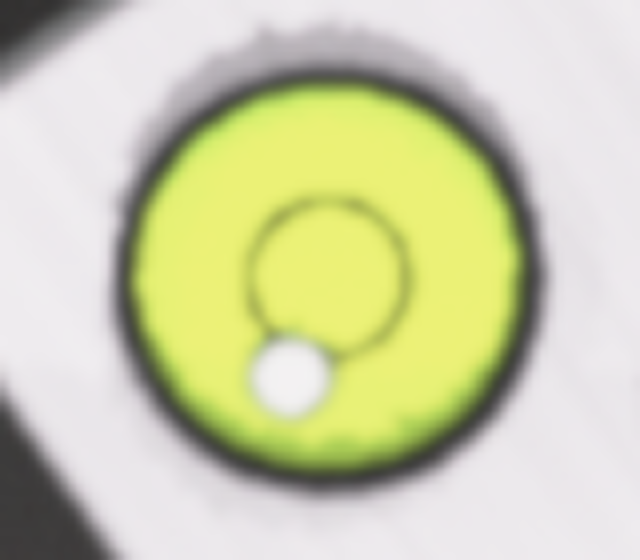

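The white spot is the bubble. In the crop its centre maps to pixel (316.4,152.0), with the ring at (321.3,139.6). In table axes that is about −13 mm in x and −9 mm in y. The near screw therefore needs about 0.95 rad anticlockwise and the side screw about 0.64 rad clockwise. I'll cage each pin loosely between the fingers and sweep its arc, near screw first.

```bash
cat >> h.py <<'E'
YAW=np.radians(18.7); AX=np.array([np.cos(YAW),np.sin(YAW)]); AY=np.array([-AX[1],AX[0]])
def bubble(p):
    hsv=cv2.cvtColor(p["frame"],cv2.COLOR_RGB2HSV)
    m=cv2.inRange(hsv,(22,110,90),(50,255,255))
    c=max(cv2.findContours(cv2.morphologyEx(m,cv2.MORPH_CLOSE,np.ones((3,3))),cv2.RETR_EXTERNAL,cv2.CHAIN_APPROX_NONE)[0],key=cv2.contourArea)
    h=cv2.convexHull(c); disc=cv2.drawContours(np.zeros_like(m),[h],-1,255,-1)
    M=cv2.moments(disc,True); rc=np.array([M["m10"],M["m01"]])/M["m00"]
    w=cv2.bitwise_and(cv2.inRange(hsv,(0,0,120),(180,70,255)),cv2.erode(disc,np.ones((3,3))))
    n,_,st,ce=cv2.connectedComponentsWithStats(w); k=1+st[1:,4].argmax()
    d=(watz(p,ce[k],58)-watz(p,rc,58))[:2]
    print("ring px",rc.round(1),"bub px",ce[k].round(1),"area",st[k,4],"offset table x,y",(d@AX).round(1),(d@AY).round(1))
    return d@AX,d@AY
def turn(axis,a0,da,z,up=200,gap=16,lag=2.,rad=26):
    """a0 pin azimuth, da signed turn"""
    axis=np.array(axis,float)
    P=lambda a,zz:[*(axis+rad*np.array([np.cos(a),np.sin(a)])),zz]
    O=lambda a:R(a+np.pi/2 if np.cos(a+np.pi/2)>0 else a-np.pi/2)
    r.command_gripper(28)
    r.reach(P(a0,130),O(a0))
    hit=r.line_to(P(a0,z),O(a0),vel=80,force_limit=12); print("descend hit",hit,r.read_state()["position"].round(1))
    if hit: return
    r.command_gripper(gap); print("gap",r.read_state()["finger_gap"].round(1))
    tot=da+np.sign(da)*lag/rad; n=max(2,int(np.ceil(abs(tot)/0.2)))
    for a in np.linspace(a0,a0+tot,n+1)[1:]: r.line_to(P(a,z),O(a),vel=60)
    s=r.read_state(); print("F",s["ft_force"].round(1),"gap",s["finger_gap"].round(1))
    r.line_to(P(a0+tot-np.sign(da)*lag/rad,z),vel=40)
    r.line_to(P(a0+tot-np.sign(da)*lag/rad,up),vel=200); print("t",r.read_state()["time"])
E
python3 - <<'E'
from h import *
p=dict(r.snapshot("wrist")); bubble(p)
turn([537.7,-246.6],np.radians(-139),0.95,82)
p=r.snapshot("wrist"); save(p,"w2"); bubble(p)
E
```

```text
ring px [320.5 138.6] bub px [315.8 150.9] area 84 offset table x,y -14.6 -10.5
descend hit False [ 518.1 -263.9   82.1]Traceback (most recent call last):
  File "<stdin>", line 3, in <module>
  File "h.py", line 52, in turn
    r.command_gripper(gap); print("gap",r.read_state()["finger_gap"].round(1))
                                        ^^^^^^^^^^^^^^^^^^^^^^^^^^^^^^^^^^
AttributeError: 'float' object has no attribute 'round'
```

A print bug stopped the script. The fingers are already down around the pin, so I check and continue from there.

```bash
python3 - <<'E'
s=open('h.py').read()
s=s.replace('r.read_state()["finger_gap"].round(1)','r.read_state()["finger_gap"]').replace('s["finger_gap"].round(1)','s["finger_gap"]')
s=s.replace('rad=26):','rad=26,down=True):').replace('    r.command_gripper(28)\n    r.reach(P(a0,130),O(a0))\n    hit=','    if down: r.command_gripper(28); r.reach(P(a0,130),O(a0))\n    hit=')
open('h.py','w').write(s)
E
python3 - <<'E'
from h import *
s=r.read_state(); print(s["time"],s["finger_gap"],s["ft_force"])
turn([537.7,-246.6],np.radians(-139),1.0,82,down=False)
p=r.snapshot("wrist"); save(p,"w2"); bubble(p)
E
```

```text
6.8 15.886471885572865 [-0.50872344 -1.31032449  0.33701687]
descend hit False [ 518.2 -263.7   82.1]
gap 15.724166405016872
F [-3.7 -1.5 -2.7] gap 16.003425844817034
t 10.2583
ring px [337.9  31.4] bub px [336.5  41.5] area 171 offset table x,y -2.3 -9.5
```

View pics/w2.png

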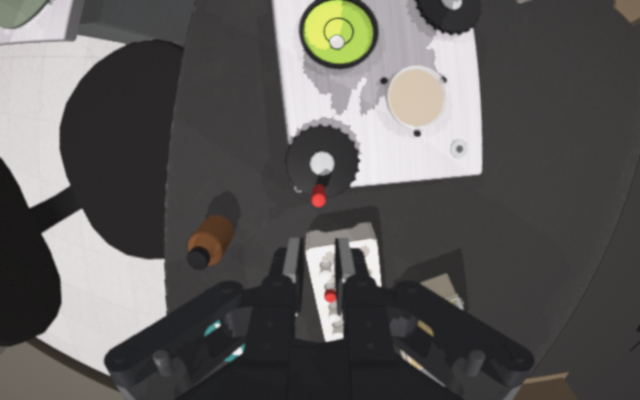

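The near screw turned. The bubble went from −14.6 to −2.3 mm in table x, and the red pin is now at (318,200). Side screw next.

```bash
python3 - <<'E'
from h import *
r.line_to([560,-150,200],vel=250)
turn([621,-66.5],np.radians(109),-0.68,76)
r.reach([520,-150,300],R(np.radians(-15))); r.pause(.6)
p=r.snapshot("wrist"); save(p,"w3"); bubble(p); print(r.read_state()["time"])
for t in ("near_axis","near_pin","side_axis","side_pin"):
    L=r.landmark_of(p,t)[:1]
    if L: print(t,watz(p,L[0]["position"],H[t]).round(1))
E
```

```text
descend hit False [612.7 -42.   76.3]
gap 15.88142904003392
F [-1.   0.1  0.6] gap 16.155597880191134
t 15.325
ring px [320.2 142.5] bub px [321.1 143.9] area 94 offset table x,y -0.1 -2.0
16.7333
near_axis [ 539.4 -253.8   64. ]
near_pin [ 544.7 -276.2   81. ]
side_axis [621.7 -63.4  64. ]
side_pin [629.2 -39.9  81. ]
```

View pics/w3.png

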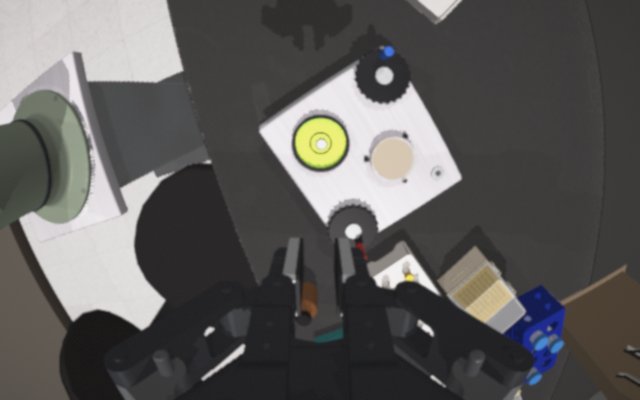

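The bubble at (321,144) sits concentrically in the ring at (320,143). The arm is clear and stands 300 mm up.

```bash
python3 -c "
from h import *
p=r.snapshot('wrist'); bubble(p); print(r.read_state()['ft_force'].round(1)); print(r.sign_off())"
```

```text
ring px [320.2 142.5] bub px [318.7 145.4] area 95 offset table x,y -3.6 -2.0
[0.6 0.1 0. ]
the job is handed in; nothing more can be done
None
```

I levelled the table with its two foot screws and handed the job in. However, my last two bubble readings, taken without touching anything in between, disagree. I caged each crank pin loosely between the fingers, turned the near screw about 1.0 rad anticlockwise and the side screw about 0.7 rad clockwise, then lifted clear.

- **Bubble:** the first reading after the moves put it 2.0 mm from the ring centre (table x −0.1, y −2.0). The last reading, just before handing in, put it about 4.1 mm off (x −3.6, y −2.0). Both are under the 6 mm limit. I don't know why they differ: the bubble may still have been settling, or it may be detection noise. I handed in without another look, so the real margin may be only about 2 mm.
- **Tilt:** I did not measure it. I estimate about 0.015 rad from the last bubble reading, against the 0.025 rad limit.
- **Dish and bottles:** I saw no sign of contact, with forces at the tool of about 5 N or less where I read them. I did not measure the dish or bottles again afterwards.
- **Time:** about 17 s of the 51 s allowed.

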